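Set the block heater's dial to the incubation line with a fingertip

ROBOT

A 6-joint arm with a two-finger parallel gripper is mounted at the origin on the work surface. World frame = base frame: x ahead of the robot, y to its left, z up, the work surface at z = 0. Lengths are in m, angles in degrees, forces in N, time in s.
With the tool pointing down it reaches from about 0.25 to 0.725 m from the base axis. Payload 9.7 kg.
Tool frame: the origin (TCP) lies midway between the tips of the shut fingers; the grasp point (between the pads) lies bot.grasp_offset behind it (bot.grasp_offset is the distance from the TCP to the grasp point, in m); x points along the fingers, y is the direction in which the jaws open and shut, and the axes are right-handed (so a half turn about x gives the same grasp; the last joint's range is limited). The gripper opens to 85 mm and grips with 20 to 120 N. Pads are 22 mm wide; open, the fingers measure 114 mm over their backs; the gripper's body (76 mm by 85 mm) begins 54 mm behind the grasp point. The pads swing forward as they close: fully open they stand 13 mm farther back than shut.
Start: joints at [67.437, 4.979, 10.078, 95.1, 0, 90], TCP at [0.211, 0.508, 0.231] pointing down, gripper open.
Joint ranges: [-179.16, 179.16], [-48.56, 103.87], [-65.8, 70.77], [-126.05, 130.52], [-82.76, 87.17], [-180, 180]. Speed limits (degrees/s): [127.2, 127.2, 147.25, 180, 180, 180].

INTERFACE

Orientations are given as [roll, pitch, yaw] about the fixed x, y, z axes, in that order (R = Rz(yaw) Ry(pitch) Rx(roll)).
In Python, from workcell import status, camera, bot gives the robot as it stands.
- The arm moves only by the shell command python3 -m jog 'ROWS' [OPENING] [FORCE]. ROWS is text: rows parted by semicolons, each of 4 numbers parted by spaces: the shift along the tool's x, y, z in mm, then the turn about the tool's x in degrees. A call has exactly 8 rows; each row is the pose to reach, as a shift and turn from the pose commanded when the call began, along the tool's axes at that moment; what a row does not reach only later rows make up. A row lasts 1/8 s, in which the tool goes at most 62.5 mm and 10.7 degrees, less where a joint would pass 70% of its speed; a pose out of reach is approached as far as the arm can. A call with a gripper value outside its range is refused whole. OPENING is the opening, from 0 (shut) to 1 (fully open), set as the call begins (- or left out, the last holds). The fingers move at their own pace and stop on an object; FORCE is the grip in N (left out, the last holds). Time passes only in rows, so rows that repeat a pose let the fingers close, or fill a call up. It gives the time, the measured TCP pose, the force and the opening at its end, in the units of the state.
- status.get_obs(): the state, without advancing time (a new reading comes with each control period).
- camera(name): name is "scene" or "top" or "wrist"; returns a dict with "color" (400x640x3 uint8, red, green, blue), "vfov" (degrees; the focal length in pixels is half the picture's height over the tangent of half this angle, whatever the lens; pixels are square), "cx", "cy" (the principal point, pixels), "rvec" (rotation vector, rad) and "tvec" (3), from world to camera coordinates, as OpenCV has them. Camera axes: x right, y down, z forward; pixel columns grow to the right and rows downward; lengths in m; the calibration is good to about 2 mm. A picture is of the moment at which its call begins. There is no depth.
- bot.job_done(): hands the job in, once; it reports no verdict.
The state is a dict: "time": time; "q": joint angles; "qd": joint speeds; "joint_efforts": joint torques, N m; "ee_pos": TCP position; "tcp_rot": TCP orientation; "wrist_force": force on the tool from outside, world axes, zero at the start; "torque": the same for the moment, N m; "opening": finger opening in m.
Only numpy, scipy, OpenCV 4.12 (cv2) and the standard library are available. Lean on these libraries where they do the work, as an engineer would, in place of code of your own. Each camera call takes 0.05 s, during which the arm holds its last target. There are 200 camera calls.

TASK

Preheat the block heater to the incubation temperature: with a fingertip or the outside of the fingers, push the grip bar of the larger dial round until the index mark at its pointer end lines up with the one long line of the scale around it. Only push: do not take the bar between the fingers. Leave the small timer dial beside it as it is set, and do not disturb the things standing by the heater.

Things in the scene. Friction and masses are not known exactly. Their poses are not given: they have to be found in the camera images.
- heater: dry block heater, fixed to the bench: light grey box with a flat control deck 84 mm high. Origin on the bench straight below the axis of the larger dial; x points from its front edge to its back, y to its left, z up. It spans x = -75 to +200 mm and y = -135 to +85 mm. Behind the dial, from x = 80 mm, lie two aluminium tube blocks up to 91 mm high, with shut tubes in them up to 100 mm high
- dial (a joint): turn of the larger dial (rad): 0 at the low stop (pointer to the front left, 135 degrees counter-clockwise from the heater's x axis seen from above), growing clockwise seen from above, 4.71 at the high stop. It starts on the low side of the long line, between 0 and 1.3. Friction only: about 0.07 N m to turn, it stays where it is left
- dial_top (a point): centre of the top face of the larger dial's upright grip bar, on the dial's axis, 110 mm above the bench; turns with the dial, x along the bar to the pointer end, z up. The black bar is 20 mm high, 12 mm wide from x = -30 to +24 mm, then a nose 6 mm wide and 4 mm lower to x = +33 mm; round the axis it swells to a hub 28 mm across, 2 mm lower than the top
- dial_index (a point): outer end of the white index mark of the larger dial, 36 mm from the axis, 88 mm above the bench, at the pointer end on the edge of the flat round skirt under the bar; x points outwards along the mark. The black skirt is 72 mm across, its top 90 mm above the bench
- long_line (a point): inner end of the one long scale line (16.5 mm long, 3 mm wide, dark; the others are 5.5 mm long and 1.4 mm wide), 39 mm from the dial's axis on the flat white scale ring around it (113 mm across, lying on the deck); x points outwards along the line. The ring is clamped, at a somewhat different angle each time; the line lies at a dial turn of about 1.7 to 2.4 rad
- timer_index (a point): end of the white line on top of the small timer dial, 17 mm from that dial's axis, 98 mm above the bench. The timer dial is a round black knob 36 mm across and 14 mm high, its axis at x = 12 mm, y = -92 mm of the heater; it turns easily and must stay as it is
- tube_rack: orange tube rack 60 x 105 x 44 mm (57 mm with its tubes), loose, to the left of the heater; origin at the centre of its underside
- dishes: two stacked closed petri dishes, 90 mm across, 31 mm high together, loose, to the right of the heater; origin at the centre of the underside
- jar: white screw-cap jar, 64 mm across, 85 mm high, loose, to the left of the heater's back part; origin at the centre of its underside
- tube: clear centrifuge tube with blue cap, 34 mm across and 113 mm high, standing loose to the right of the heater's back part; origin at the centre of its underside
Mind the look-alikes: they are no part of the job. Of the things shaped like the jar, the white one is meant.

How it is judged:
By the outcome, as a careful person would: the job done as asked, in the order asked, and still so for the second after the job is handed in, with the robot touching nothing.
It also fails if it takes over 40 s, if anything falls off the work surface, if the arm or the gripper's body presses on something with over 40 N, if the wrist force passes 120 N, or if a joint passes its speed limit or range.

## Working session

There is one attempt and no reset: what is moved stays moved. The work goes in short steps, Python scripts to look and compute and a shell command to move; the robot and the scene stay as the last step left them, time stands still between calls to the robot, and variables do not carry over. Pictures are saved under pics/ and viewed, about 8 in all and at most 12, crops included, and the job is handed in when it is done.

```bash
mkdir -p pics; cat > h.py <<'E'
import numpy as np, cv2
from workcell import status, camera, bot
def K(c):
    f=200/np.tan(np.radians(c["vfov"])/2); return np.array([[f,0,c["cx"]],[0,f,c["cy"]],[0,0,1]])
def px(c,P):
    return cv2.projectPoints(np.array(P,float).reshape(-1,3),np.array(c["rvec"],float),np.array(c["tvec"],float),K(c),None)[0].reshape(-1,2)
def ray(c,uv,z):
    R=cv2.Rodrigues(np.array(c["rvec"],float))[0]; t=np.array(c["tvec"],float).ravel()
    o=-R.T@t; d=R.T@np.linalg.inv(K(c))@np.array([uv[0],uv[1],1.]); return o+d*(z-o[2])/d[2]
def save(c,n,box=None,s=1):
    im=c["color"][:,:,::-1]
    if box: im=im[box[1]:box[3],box[0]:box[2]]
    cv2.imwrite("pics/"+n,cv2.resize(im,None,fx=s,fy=s,interpolation=cv2.INTER_CUBIC))
E
python3 - <<'E'
from h import *
a=camera("top");b=camera("scene")
save(a,"top.png");save(b,"scene.png")
import pickle;pickle.dump((a,b),open("c0.pkl","wb"))
print(status.get_obs(), a["vfov"],bot.grasp_offset)
E
```

```text
{'time': 0.1, 'q': array([6.74359851e+01, 5.00741864e+00, 1.00402815e+01, 9.51002008e+01,
       1.03519076e-03, 8.99994209e+01]), 'qd': array([-0.02261493, -0.15423779,  0.07348378,  0.05750237, -0.05917573,
        0.03771651]), 'joint_efforts': array([ 7.84783174e-05, -5.21562874e+01,  4.65653908e+01,  1.59644627e-02,
        8.24851654e-07, -2.12306652e-06]), 'ee_pos': array([0.21096068, 0.50771242, 0.23067059]), 'tcp_rot': array([ -90.88132032,   89.93265403, -113.44475674]), 'wrist_force': array([-0.35058697,  0.18761936,  0.72202338]), 'torque': array([-0.01662777, -0.01701793,  0.01800802]), 'opening': 0.08548521213307107} 55.7131171522926 0.0187
```

View pics/top.png

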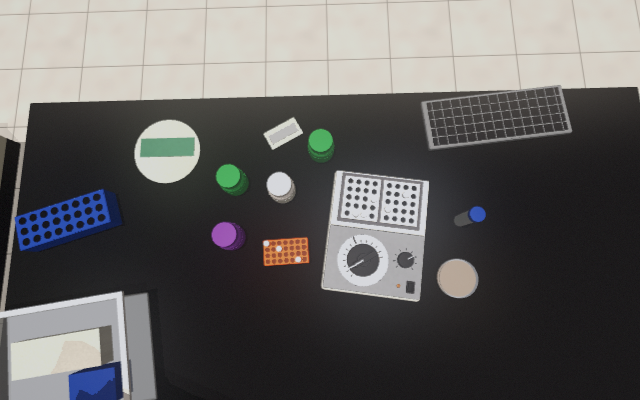

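View pics/scene.png

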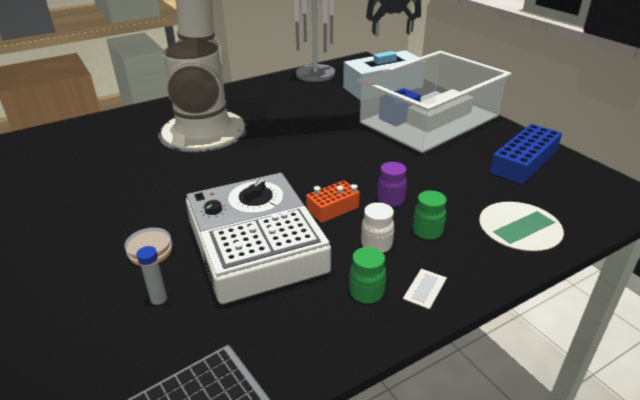

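Top view: the larger dial is at about (363,260) with a long white ring around it. The timer (406,260) is its look-alike, and the tube blocks lie behind at about (380,200). I'll check the dial in a close crop.

```bash
python3 - <<'E'
from h import *
import pickle;a,b=pickle.load(open("c0.pkl","rb"))
save(a,"topc.png",(315,215,435,305),6.6)
O=ray(a,(363,260),.09);T=ray(a,(406,260),.098);print(O,T,np.linalg.norm((O-T)[:2]))
for uv in [(336,171),(428,181),(420,300),(322,289)]: print(uv,ray(a,uv,.084))
R=cv2.Rodrigues(np.array(a["rvec"],float))[0];print(-R.T@np.array(a["tvec"]).ravel(), px(a,[[0,0,0],[.3,0,0]]))
E
```

```text
[ 0.51102129 -0.06573011  0.09      ] [ 0.50925522 -0.15775346  0.098     ] 0.09204028753004403
(336, 171) [ 0.71466403 -0.01199117  0.084     ]
(428, 181) [ 0.68633057 -0.22079216  0.084     ]
(420, 300) [ 0.42371128 -0.18577073  0.084     ]
(322, 289) [0.4501782  0.02533049 0.084     ]
[0.4956633  0.01431    0.93114676] [[337.95419864 497.39021448]
 [334.53492434 352.92089304]]
```

View pics/topc.png

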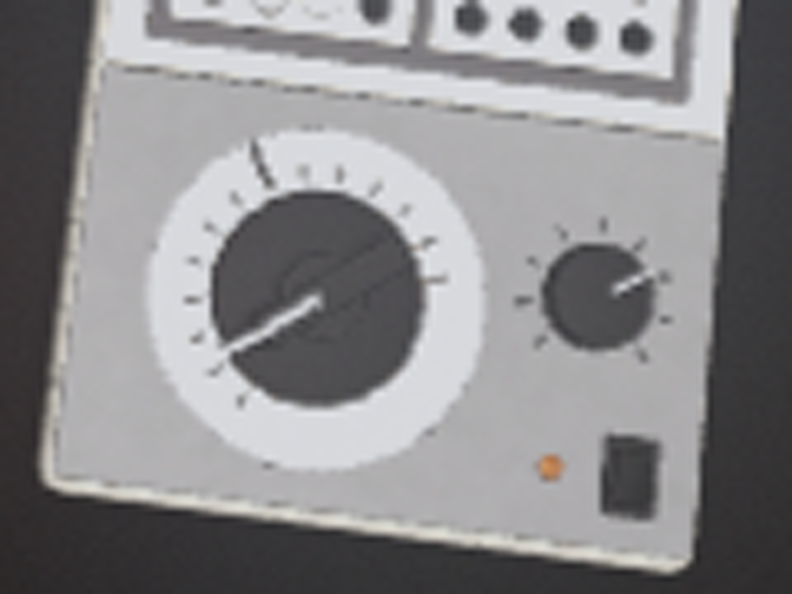

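Close crop: the larger dial's axis is at crop (318,299) and its white index end at (225,352), front-left. The long line runs from (270,188) to (254,143), back-left. The timer line is at (635,283).

```bash
cat >> h.py <<'E'
from scipy.spatial.transform import Rotation as Ro
def tool():
    o=status.get_obs(); return np.array(o["ee_pos"]),Ro.from_euler('xyz',o["tcp_rot"],degrees=True).as_matrix()
def rows(P):  # world point(s) -> tool shift mm
    p,R=tool(); return np.round(1000*(np.atleast_2d(P)-p)@R,1)
E
python3 - <<'E'
from h import *
import pickle;a,b=pickle.load(open("c0.pkl","rb"))
c=lambda u,v,z: ray(a,(315+u/6.6-.4,215+v/6.6-.4),z)
ax=c(316,299,.085);sk=c(318,299,.09);tm=c(598,297,.098)
i=c(225,352,.09);l0=c(270,188,.085);l1=c(254,143,.085)
print(ax,sk,tm,np.linalg.norm((tm-sk)[:2]))
an=lambda p:np.degrees(np.arctan2(*(p-(ax+sk)/2)[1::-1]))
d=tm-sk; hy=np.degrees(np.arctan2(d[1],d[0]))-np.degrees(np.arctan2(-92,12))
print("heater yaw",hy,"edges",np.degrees(np.arctan2(-.012-.0253,.7147-.4502)))
for n,p in (("idx",i),("l0",l0),("l1",l1)): print(n,an(p),"r",np.linalg.norm((p-ax)[:2]),"turn",np.radians(135-(an(p)-hy)))
p,R=tool();print(R.round(3)); print(rows([.511,-.066,.23]))
E
```

```text
[ 0.51134359 -0.06506854  0.085     ] [ 0.51123938 -0.06526148  0.09      ] [ 0.51013963 -0.15609401  0.098     ] 0.09083918554397379
heater yaw -8.125073771590948 edges -8.026965208912975
idx 118.31191338737082 r 0.03544644324420462 turn 0.14945276796667092
l0 20.80363031865631 r 0.03973378594147424 turn 1.8512933554823792
l1 19.92257960862224 r 0.05570268132698332 turn 1.8666705912495076
[[-0.     0.384  0.923]
 [-0.001  0.923 -0.384]
 [-1.    -0.001 -0.   ]]
[[   1.1 -414.7  497.2]]
```

Measured: axis (0.511,-0.065), index bearing 118.3°, line bearing 20.4°, heater yaw -8.1°. That leaves about 98° clockwise to turn. I'll go over the approach point with the gripper shut.

```bash
python3 -m jog '0 -12 14 0; 0 -37 41 0; 0 -70 78 0; 0 -107 118 0; 0 -144 159 0; 0 -181 200 0; 0 -218 241 0; 0 -250 277 0' 0 && python3 -m jog '0 -35 39 -10; 0 -70 78 -20; 0 -100 111 -30; 0 -130 144 -40; 0 -150 166 -48; 0 -165 183 -51; 0 -165 183 -51; 0 -165 183 -51'; python3 - <<'E'
from h import *
print(status.get_obs()["q"]);p,R=tool();print(p,R.round(3),rows([.476,-.0525,.12]))
c=camera("wrist");save(c,"w1.png")
import pickle;pickle.dump(c,open("w1.pkl","wb"))
E
```

```text
time: 1.1
ee_pos: [0.371, 0.1681, 0.2314]
tcp_rot: [25.0, 90.0, 2.4]
wrist_force: [0.8, 0.2, -0.2]
opening: 0.0
time: 2.1
ee_pos: [0.4759, -0.0518, 0.2313]
tcp_rot: [123.5, 90.0, 151.9]
wrist_force: [0.2, -0.5, 0.3]
opening: 0.0001
[-6.21022190e+00 -4.73713784e+00  3.46946288e-01  9.51007708e+01
  6.70327868e-03 -3.45664227e+01]
[ 0.47593523 -0.05175548  0.23129777] [[-0.    -0.475  0.88 ]
 [ 0.     0.88   0.475]
 [-1.     0.    -0.   ]] [[111.3  -0.7  -0.3]]
```

View pics/w1.png

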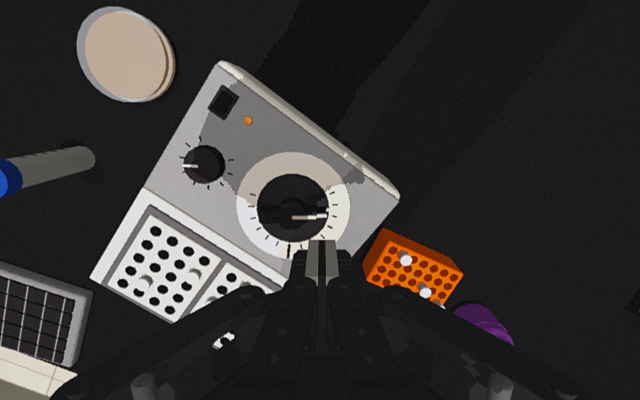

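Wrist view: the dial skirt is centred at about (292,208), the index end is at (327,215) and the long line is near (289,252). The shut fingertips are at (322,245), on the front side of the bar. Quick numeric cross-check, then descend.

```bash
python3 - <<'E'
from h import *
import pickle;c=pickle.load(open("w1.pkl","rb"))
save(c,"w1c.png",(230,140,360,265),4.6)
ax=np.array([.5113,-.0652])
print(px(c,[[.5113,-.0652,.09],[.5113-.036*.474,-.0652+.036*.88,.09],[.5113+.0555*.937,-.0652+.0555*.349,.085]]))
for uv,z in (((292,208),.09),((327,215),.09),((289,246),.085),((288,258),.085)):
    p=ray(c,uv,z);d=p[:2]-ax;print(p,np.degrees(np.arctan2(d[1],d[0])),np.linalg.norm(d))
E
```

```text
[[293.06464304 209.61000409]
 [329.83420755 209.65571092]
 [287.60917651 257.54503804]]
[ 0.5103058  -0.06686721  0.09      ] -120.8087055509188 0.0019411345705585943
[ 0.50044477 -0.03328643  0.09      ] 108.78546031390852 0.033709231347880494
[ 0.55070692 -0.05050389  0.085     ] 20.45210455706139 0.04205806172499901
[ 0.56358427 -0.04523329  0.085     ] 20.901236812154647 0.05596707977975761
```

View pics/w1c.png

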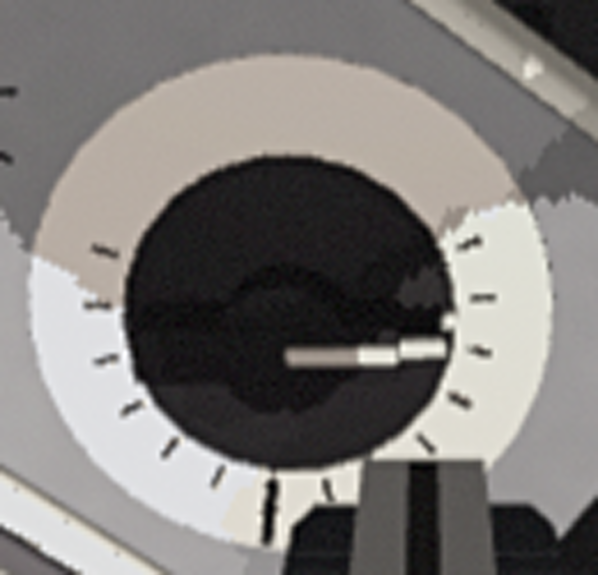

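```bash
python3 -m jog '15 -1 0 0; 35 -1 0 0; 60 -1 0 0; 85 -1 0 0; 105 -1 0 0; 120 -1 0 0; 130 -1 0 0; 135 -1 0 0'
```

```text
time: 3.15
ee_pos: [0.477, -0.0526, 0.0959]
tcp_rot: [147.6, 90.0, 176.0]
wrist_force: [0.1, -0.1, 0.2]
opening: -0.0
```

The skirt-edge index is at crop (447,322), so bearing about 118°, and the line is at crop (270,483)-(267,545), about 20.5-22°. Both agree with the top view. The finger is down beside the bar at z = 0.096. I'll push along an arc to about 50° first.

```bash
python3 -m jog '0 0 7 0; 0 1.4 9.5 5; 0 2.9 13.2 12; 0 4.1 17.6 20; 0 4.8 23.3 30; 0 4.4 29 40; 0 3 34.5 50; 0 3 34.5 50'; python3 - <<'E'
from h import *
a=camera("top");save(a,"t2.png",(330,225,400,295),4);b=camera("wrist");save(b,"w2.png",(200,80,400,270),3.2)
i=lambda f:cv2.imread("pics/"+f)
A=cv2.resize(i("t2.png"),None,fx=.5,fy=.5);B=cv2.resize(i("w2.png"),None,fx=.9,fy=.9);A=cv2.resize(i("t2.png"),(220,220))
M=np.zeros((B.shape[0],B.shape[1]+220,3),np.uint8);M[:220,:220]=A;M[:,220:]=B;cv2.imwrite("pics/m2.png",M);print(M.shape)
print(tool()[0])
E
```

```text
time: 4.15
ee_pos: [0.5063, -0.0334, 0.0965]
tcp_rot: [-165.6, 90.0, 172.9]
wrist_force: [-2.4, -0.5, -0.0]
opening: 0.0002
(547, 796, 3)
[ 0.50620513 -0.03348897  0.09650216]
```

View pics/m2.png

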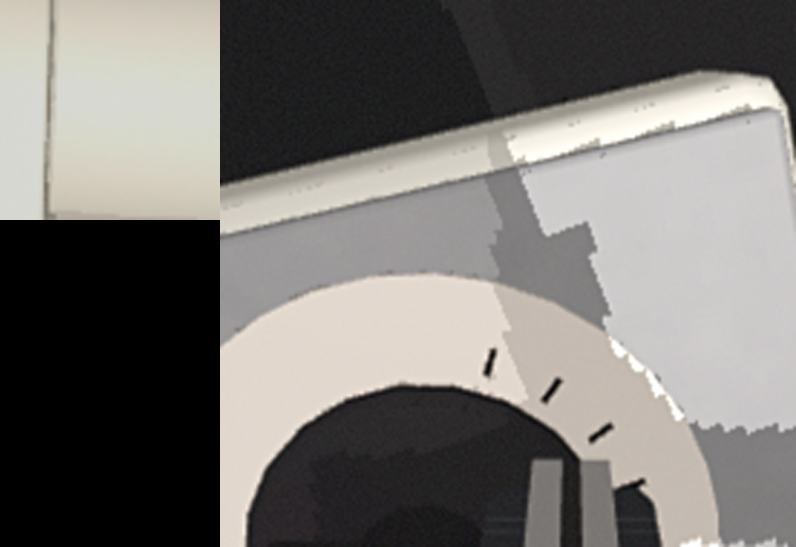

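The finger hides the pointer, but a contact force of 2.4 N shows it is pushing. I'll push on to about 84°, short of the line, then back off and rise for a look.

```bash
python3 -m jog '0 2.1 4.1 8; 0 3.6 8.4 16; 0 4.5 12.9 24; 0 4.7 18.6 34; 0 4.7 18.6 34; 0 8 13.7 34; 0 11.4 8.7 34; -20 11.4 8.7 34'; python3 -m jog '-30 0 0 0; -70 0 0 0; -90 0 0 0; -90 0 0 0; -90 0 0 0; -90 0 0 0; -90 0 0 0; -90 0 0 0'; python3 - <<'E'
from h import *
b=camera("wrist");save(b,"w3.png",(200,130,380,280),4.4)
import pickle;pickle.dump(b,open("w3.pkl","wb"))
print(tool(),px(b,[.5103,-.0669,.09]))
E
```

```text
time: 5.25
ee_pos: [0.5171, -0.0257, 0.1154]
tcp_rot: [-124.4, 89.9, -179.9]
wrist_force: [1.6, 0.1, 0.8]
opening: 0.0001
time: 6.25
ee_pos: [0.5181, -0.0263, 0.2059]
tcp_rot: [-125.9, 90.0, 178.6]
wrist_force: [0.7, -0.2, -0.8]
opening: 0.0002
(array([ 0.51818988, -0.02624576,  0.20603393]), array([[-3.42862495e-04,  8.24724603e-01,  5.65534448e-01],
       [ 1.91010580e-06,  5.65534482e-01, -8.24724651e-01],
       [-9.99999941e-01, -2.81686921e-04, -1.95475875e-04]])) [[289.38295454 222.33491718]]
```

View pics/w3.png

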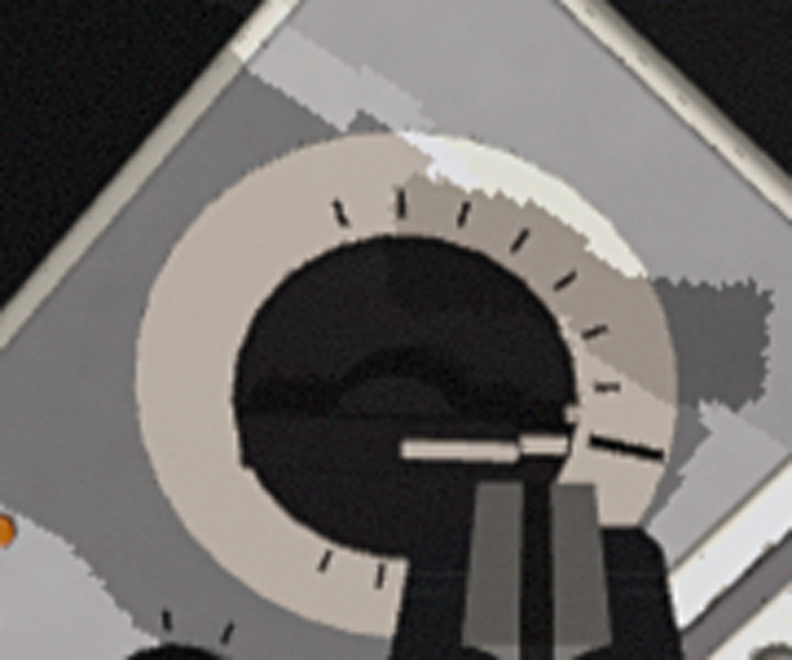

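The skirt index is at crop (572,412) and the long line runs (592,440) to (662,457). The index is still short of the line.

```bash
cat > m.py <<'E'
from h import *
import pickle
def meas(f,x0,y0,s,idx,l0,l1,thr=70):
    c=pickle.load(open(f,"rb")); g=lambda p,z:ray(c,(x0+(p[0]+.5)/s-.5,y0+(p[1]+.5)/s-.5),z)[:2]
    i,a,b=g(idx,.089),g(l0,.085),g(l1,.085)
    # axis from circle constraints: |i-C|=36,|a-C|=39,|b-C|=55.5 mm plus prior
    for C in (np.array([.5113,-.0652]),np.array([.5103,-.0669])):
        an=lambda p:np.degrees(np.arctan2(*(p-C)[::-1])).round(1)
        print("axis",C,"idx",an(i),"line",an(a),an(b),"r",[round(1000*np.linalg.norm(p-C),1) for p in(i,a,b)])
    print("line dir",np.degrees(np.arctan2(*(b-a)[::-1])))
    return c
E
python3 - <<'E'
from m import *
c=meas("w3.pkl",200,130,4.4,(572,412),(592,440),(662,457))
# ring outer edge -> axis
g=lambda p,z:ray(c,(200+(p[0]+.5)/4.4-.5,130+(p[1]+.5)/4.4-.5),z)[:2]
from scipy.optimize import least_squares
for P,z,r in (([(136,385),(677,380),(250,177),(400,132),(200,540),(648,275),(380,635)],.085,.0565),([(235,400),(577,385),(400,236),(255,470),(380,555),(540,300),(290,285)],.09,.036)):
    Q=np.array([g(p,z) for p in P]);s=least_squares(lambda v:np.linalg.norm(Q-v,axis=1)-r,[.511,-.066]);print("fit",s.x,(s.fun*1000).round(1))
E
```

```text
axis [ 0.5113 -0.0652] idx 30.9 line 19.9 19.9 r [np.float64(34.7), np.float64(40.3), np.float64(55.6)]
axis [ 0.5103 -0.0669] idx 32.4 line 21.7 21.1 r [np.float64(36.4), np.float64(41.8), np.float64(57.2)]
line dir 19.776343832124297
fit [ 0.51223847 -0.06580612] [ 0.1 -0.3 -0.4 -0.  -0.3 -0.1 -0.2]
fit [ 0.51251781 -0.06495339] [-0.3 -1.3  0.1 -0.5 -1.3 -0.7 -1.2]
```

About 11° to go. The push so far gave 87° for 84° commanded. I'll return to contact and add 10.5°.

```bash
python3 -m jog '25 0 0 0; 60 0 0 0; 90 0 0 0; 105 0 0 0; 110 0 0 0; 110 0 0 0; 110 0 5 0; 110 0 9 0'; python3 -m jog '0 0 3 0; 0 0.8 4.3 3; 0 1.6 6 6; 0 2.3 7.5 9; 0 2.6 8.4 10.5; 0 2.6 8.4 10.5; 0 2.6 8.4 10.5; 0 4.8 -3.4 10.5'; python3 -m jog '-30 0 0 0; -70 0 0 0; -100 0 0 0; -110 0 0 0; -110 0 0 0; -110 0 0 0; -110 0 0 0; -110 0 0 0';python3 - <<'E'
from h import *
b=camera("wrist");save(b,"w4.png",(200,130,380,280),4.4)
import pickle;pickle.dump(b,open("w4.pkl","wb"))
E
```

```text
time: 7.3
ee_pos: [0.524, -0.034, 0.0971]
tcp_rot: [50.2, 89.9, -5.4]
wrist_force: [0.1, 0.0, -0.4]
opening: -0.0002
time: 8.3
ee_pos: [0.5254, -0.0284, 0.0961]
tcp_rot: [-17.9, 90.0, -84.0]
wrist_force: [-0.1, 0.0, -0.2]
opening: 0.0003
time: 9.3
ee_pos: [0.5252, -0.0282, 0.2057]
tcp_rot: [-114.2, 89.9, 179.7]
wrist_force: [0.1, 0.4, -0.2]
opening: 0.0001
```

View pics/w4.png

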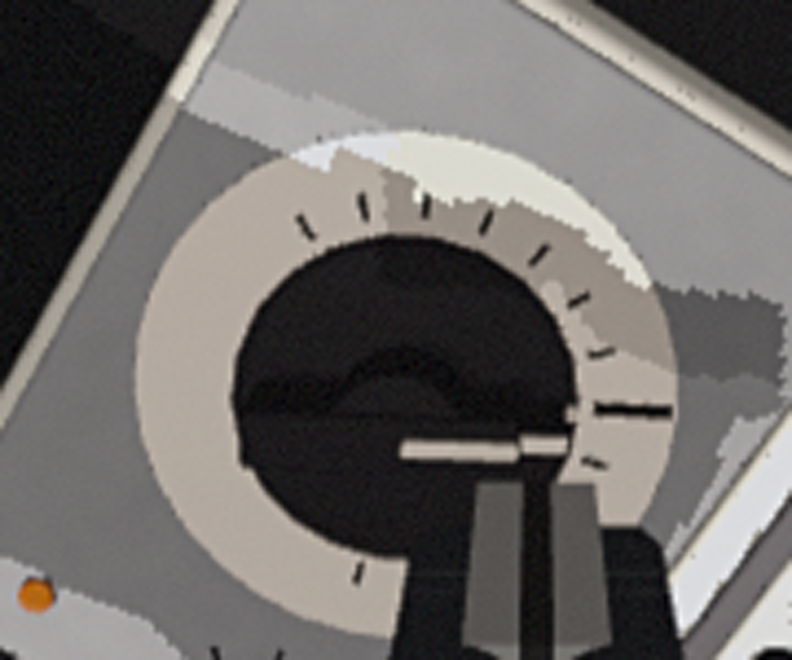

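The index (572,412) now meets the long line (596,408)-(670,410). A sub-pixel check follows, on the same view plus unsharpened pixel centroids.

```bash
python3 - <<'E'
from m import *
c=meas("w4.pkl",200,130,4.4,(572,412),(595,408),(671,410))
g=cv2.cvtColor(c["color"],cv2.COLOR_RGB2GRAY).astype(float)
print(g[218:228,324:356].astype(int))
C=np.array([.5122,-.0656])
w=[ (x,(np.arange(220,227)*(150-g[220:227,x]).clip(0)).sum()/(150-g[220:227,x]).clip(0).sum()) for x in range(337,351)]
q=np.array([ray(c,p,.085)[:2] for p in w]);d=q-C
print("line by axis",np.degrees(np.arctan2(d[:,1],d[:,0])).mean(),"dir",np.degrees(np.arctan2(*np.polyfit(q[:,0],q[:,1],1)[:1],1)))
for th in (16,18,20,22,24):
    t=np.radians(th);e=np.array([np.cos(t),np.sin(t)]);print(th,px(c,[[*(C+.036*e),.089],[*(C+.036*e),.09],[*(C+.033*e),.106],[*(C+.047*e),.085]]).round(1).tolist())
E
```

```text
axis [ 0.5113 -0.0652] idx 20.5 line 19.9 20.6 r [np.float64(34.8), np.float64(39.7), np.float64(55.6)]
axis [ 0.5103 -0.0669] idx 22.5 line 21.6 21.8 r [np.float64(36.3), np.float64(41.3), np.float64(57.2)]
line dir 22.340106237076178
[[ 27  28  20  23  27  17  50 146 177 173 172 172 172 172 171 173 172 171
  172 171 171 170 172 171 170 171 171 171 173 158 110 103]
 [ 21  25  27  24  22  18  39 123 171 175 173 173 173 174 174 174 174 174
  173 173 172 171 172 172 172 171 173 172 173 153 106 104]
 [ 21  16  20  23  18  16  28  92 158 174 170 164 169 172 173 168 170 169
  171 177 176 175 168 169 175 175 175 175 176 158 110 106]
 [ 15  17  18  15  22  36  38  97 175 176 155  90 112 138 135 113 114 115
  143 170 171 168 142 144 168 169 171 167 166 162 109 105]
 [ 17  14  10   9  38  98  95 126 177 177 168  50  14  33  33  24  22  24
   38  52  53  51  39  55  66  66  70  64  84 160 111 106]
 [ 13  15  10  16  69 154 147 155 176 175 144  45  15  10  15  16  16  12
    4   5   6   7   4   5   3   5   3  10  58 160 112 105]
 [ 12  13  19  19  70 154 151 174 175 173 150 105  86 101 102 100 
[... 161 characters left out ...]
1 123 120 128 128 126 129 154 110 105]
 [ 16  16  15  12  20  41  58 145 170 172 172 174 172 175 173 175 174 174
  173 173 174 175 176 175 175 176 176 177 174 132 107 104]
 [ 14   7   9  14   6   4  66 178 175 171 172 171 172 170 171 171 170 171
  173 173 172 172 172 173 173 174 173 175 175 123 105 106]]
line by axis 20.766627196267187 dir 20.845692776562355
16 [[331.3, 226.9], [331.4, 227.4], [328.5, 234.2], [343.0, 226.8]]
18 [[331.5, 225.7], [331.6, 226.1], [328.6, 233.0], [343.2, 225.2]]
20 [[331.6, 224.4], [331.7, 224.8], [328.8, 231.7], [343.4, 223.5]]
22 [[331.7, 223.1], [331.8, 223.5], [328.8, 230.5], [343.6, 221.9]]
24 [[331.8, 221.8], [331.8, 222.2], [328.9, 229.3], [343.6, 220.2]]
```

By centroids the index is at about 21.6° and the line at 20.8°, so they are aligned within about 1°. I'll retreat clear and do a final check from the top camera.

```bash
python3 -m jog '-10 10 -23 0; -20 25 -57 0; -30 45 -100 0; -30 65 -145 0; -30 85 -190 0; -30 100 -225 0; -30 105 -235 0; -30 105 -235 0';python3 - <<'E'
from h import *
import pickle;a,_=pickle.load(open("c0.pkl","rb"));b=camera("top");pickle.dump(b,open("t5.pkl","wb"))
f=lambda c:cv2.resize(c["color"][215:305,315:435,::-1],None,fx=4.4,fy=4.4,interpolation=cv2.INTER_CUBIC)
full=cv2.resize(b["color"][:,:,::-1],(264,165));F=f(b);M=np.zeros((F.shape[0],F.shape[1]+264,3),np.uint8);M[:,:F.shape[1]]=F;M[:165,F.shape[1]:]=full
M[170:335,F.shape[1]:]=cv2.resize(a["color"][:,:,::-1],(264,165));cv2.imwrite("pics/t5.png",M);print(M.shape)
d=np.abs(a["color"].astype(int)-b["color"]).max(2)
for n,(x0,y0,x1,y1) in dict(timer=(395,248,418,271),rack=(260,235,312,268),jar=(264,170,298,205),dishes=(434,256,482,300),tube=(450,204,488,230)).items(): print(n,d[y0:y1,x0:x1].max(),(d[y0:y1,x0:x1]>40).sum())
E
```

```text
time: 10.35
ee_pos: [0.526, 0.2294, 0.236]
tcp_rot: [-71.9, 90.0, -137.9]
wrist_force: [0.5, -0.9, -0.4]
opening: 0.0003
(396, 792, 3)
timer 5 0
rack 65 532
jar 6 0
dishes 6 0
tube 7 0
```

View pics/t5.png

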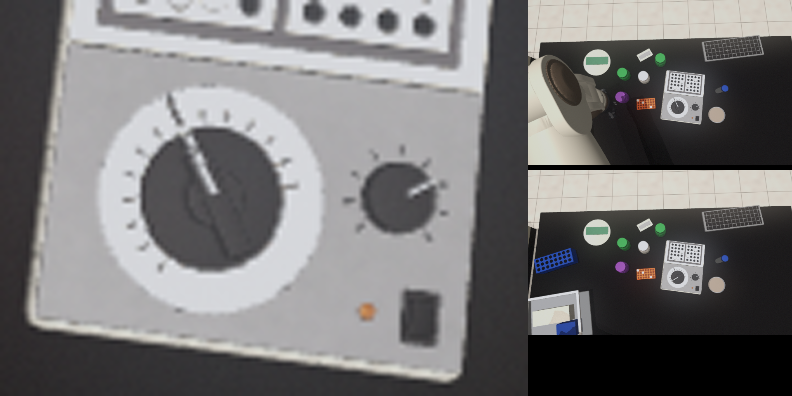

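The top view shows the index mark (crop 185,130) running straight into the long line (170,97). The timer line is unchanged, and the rack stands in the same place under the arm's shadow. Handing in.

```bash
python3 -c "
from workcell import bot;print(bot.job_done())"
```

```text
the job is handed in; nothing more can be done
None
```

The larger dial now points at the long line. I pushed its bar about 97° clockwise with the outside of the shut fingers, in two pushes with a camera check between them, then pulled the arm clear and handed in at about 10.4 s.

- **Alignment:** the last wrist image put the index at about 21.6° and the line at about 20.8°. That leaves the index roughly 0.8° short, which is within what I could measure, so I did not nudge it further. The top view also shows the index mark running straight into the line.
- **Surroundings:** comparing the top view before and after, the timer, jar, dishes and tube did not change. The rack area did differ in brightness (532 pixels). I put this down to the arm's shadow, because the rack looks to be in the same place.
- **Disagreement:** the wrist and top cameras placed the dial's axis up to about 2 mm apart, within the stated calibration.
- **Forces:** the contact forces I read stayed below about 3 N.

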